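# Click the soldering station's heat wheel to its mark

## Task

The heat wheel on top of the soldering station is set one or two clicks off. Rest a fingertip lightly on its knurled rim and stroke it round by friction, towards the display side of the station, until the white bar on the rim stands at the top between the two white pointers and the wheel has clicked into that position; then take the hand away. Leave the station and the things around it standing where they are.

Things in the scene. Friction and masses are not known exactly. Their poses are not given: they have to be found in the camera images.
- wheel (a joint): Angle of the heat wheel (rad). 0 = white bar at the top, between the pointers (wanted). Negative = bar on the far (+x of the station) side; it grows as the rim's top moves to the station's -x, the display side. A spring pawl clicks every 0.349 rad (14 mm of rim); let go in between, it springs to the nearest click. Starts at -0.349 or -0.698, stops at +-1.15. A click takes 1 to 1.5 N along the rim.
- wheel_top (a point): Top of the wheel's rim, mid-width, 94 mm above the bench, fixed to the station with its axes. The wheel: black ribbed cylinder, radius 40 mm, 30 mm wide, with a white bar 4.5 mm broad across the rim; axle level along y. It stands 14 mm out of the station's top (60 mm long in x). Beside it (|y| 16.5 to 28.5 mm) grey cheeks, 64 mm long, 4.5 mm lower, with white pointer lines at x = 0.
- wheel_axle (a point): Middle of the wheel, 40 mm below wheel_top, fixed to the station. The axle is sprung: pressed from above the wheel sinks about 1 mm per 4 N, to a stop at 3 mm (12 N). Under about 5 to 12 N a fingertip that moves level along the station's x over the top carries the rim with it without slipping.
- station: Soldering station, dark grey box 170 mm (x) by 130 mm (y) by 80 mm high, about 2.5 kg, loose on four rubber feet, turned up to 0.45 rad either way. Origin at the centre of its underside, z up; its -x face has the blank display and looks towards the robot. The wheel is above the origin.
- spool: Bystander: aluminium spool, 54 mm across, 46 mm high, beside or behind the station. Origin at the centre of its underside. Not to be moved.
- flux: Bystander: small white plastic bottle with a black cap, 36 mm across, 85 mm high, beside or behind the station. Origin at the centre of its underside. Not to be moved.
- tin: Bystander: low dark steel tin of brass wool, 66 mm across, 34 mm high, beside or behind the station. Origin at the centre of its underside. Not to be moved.
There are look-alikes about, which are no part of the job. Of the things like the station, leave any that is yellow; of the rest the larger one is meant.

How it is judged:
At the end, for the whole second after the job is handed in: The wheel rests in the click with its bar at the top (within 0.1 rad, not turning); the station and the three bystanders stand within 15 mm of where they began, the station level (value of joint wheel between -0.1 and 0.1 rad and velocity of joint wheel between -0.1 and 0.1 rad/s and distance of each of station, spool, flux, tin from where it was at the start of the episode below 0.015 m and angle between station's own z axis and vertical below 0.05 rad); the robot touches nothing.
It fails at once if the station was lifted, tipped or pushed more than 20 mm (distance of station from where it was at the start of the episode above 0.02 m or angle between station's own z axis and vertical above 0.1 rad).
It fails at once if a bystander was lifted or moved more than 20 mm, or tipped (distance of any of spool, flux, tin from where it was at the start of the episode above 0.02 m or angle between any of spool, flux, tin's own z axis and vertical above 0.3 rad).
It fails at once if the station or its wheel was pressed harder than 45 N (contact force between any of the fingers, the arm and station above 45 N).
It also fails if it takes over 40 s, if anything falls off the work surface, if the arm or the gripper's body presses on something with over 40 N, if the wrist force passes 120 N, or if a joint passes its speed limit or range.

## Robot

A 7-joint arm with a two-finger parallel gripper is mounted at the origin on the work surface. World frame = base frame: x ahead of the robot, y to its left, z up, the work surface at z = 0. Lengths are in m, angles in rad, forces in N, time in s.
With the tool pointing down it reaches from about 0.425 to 0.925 m from the base axis. Payload 6.8 kg.
Tool frame: the origin (TCP) lies at the very end of the fingers, on their centre line; the grasp point (between the pads) lies 19 mm behind it; z points along the fingers, y is the direction in which the jaws open and shut (so a half turn about z gives the same grasp; the last joint's range is limited). The gripper opens to 85 mm and grips with 20 to 120 N. Pads are 22 mm wide; open, the fingers measure 114 mm over their backs; the gripper's body (76 mm by 85 mm) begins 54 mm behind the grasp point. The pads swing forward as they close: fully open they stand 13 mm farther back than shut.
Start: joints at [-1.219, 0.477, 0.022, 1.555, -0.011, 1.109, -0.083], TCP at [0.3, 0.605, 0.231] pointing down, gripper open.
Joint ranges: [-2.96, 2.96], [-0.34, 2.1], [-1.41, 1.46], [0.24, 2.44], [-1.37, 4.51], [0.17, 1.92], [-2.96, 2.96]. Speed limits (rad/s): [2.39, 2.39, 3.14, 3.14, 3.14, 3.14, 3.14].

## Interface

Orientations are given as [roll, pitch, yaw] about the fixed x, y, z axes, in that order (R = Rz(yaw) Ry(pitch) Rx(roll)).
In Python, from rig import get_obs, imaging, finish_job gives the robot as it stands.
- The arm moves only by the shell command python3 -m inch 'ROWS' [FORCE]. ROWS is text: rows parted by semicolons, each of 7 numbers parted by spaces: the shift along the tool's x, y, z in mm, then the turn, a rotation vector about the tool's x, y, z in rad, then the gripper's target within -1 to 1 (fully open at 1, half-way at 0, shut at -1). In form: dx dy dz rx ry rz gripper; .... A call has 1 to 8 rows; each row is the pose to reach, as a shift and turn from the pose commanded when the call began, along the tool's axes at that moment; what a row does not reach only later rows make up. A row lasts 1/12 s, in which the tool goes at most 41.7 mm and 7.16 degrees, less where a joint would pass 70% of its speed; a pose out of reach is approached as far as the arm can. A call with a gripper value outside its range is refused whole. The fingers move at their own pace and stop on an object; FORCE is the grip in N (left out, the last holds). Time passes only in rows, so rows that repeat a pose let the fingers close. It gives the time, the measured TCP pose, the force and the opening at its end, in the units of the state.
- get_obs(): the state, without advancing time (a new reading comes with each control period).
- imaging.read_camera(name): name is "side" or "top" or "wrist"; returns a dict with "frame" (400x640x3 uint8, red, green, blue), "mtx" (3x3 intrinsics, pixels), "position" and "attitude" of the camera in the world; the wrist camera has in their place "tool_from_camera" (4x4, takes a point from camera to tool coordinates, whose origin is the TCP and whose axes are the flange's). Camera axes: x right, y down, z forward; pixel columns grow to the right and rows downward; lengths in m; the calibration is good to about 2 mm. A picture is of the moment at which its call begins: read the wrist's pose just before it. There is no depth.
- finish_job(): hands the job in, once; it reports no verdict.
The state is a dict: "t": time; "joint_pos": joint angles; "qd": joint speeds; "joint_torque": joint torques, N m; "tcp_pos": TCP position; "tool_rot": TCP orientation; "contact_force": force on the tool from outside, world axes, zero at the start; "moment": the same for the moment, N m; "grip_width": finger opening in m.
Only numpy, scipy, OpenCV 4.12 (cv2) and the standard library are available. Lean on these libraries where they do the work, as an engineer would, in place of code of your own. Each camera call takes 0.05 s, during which the arm holds its last target.

## Working session

There is one attempt and no reset: what is moved stays moved. The work goes in short steps, Python scripts to look and compute and a shell command to move; the robot and the scene stay as the last step left them, time stands still between calls to the robot, and variables do not carry over. Pictures are saved under pics/ and viewed, and the job is handed in when it is done.

```bash
ls; mkdir -p pics; python3 - <<'E'
from rig import get_obs, imaging
import cv2
o=get_obs(); print({k:o[k] for k in('t','tcp_pos','tool_rot','contact_force','grip_width')})
for n in('top','side','wrist'):
    c=imaging.read_camera(n); cv2.imwrite(f'pics/{n}0.png',c['frame'][:,:,::-1])
    print(n,[ (k,c[k]) for k in c if k!='frame'])
E
```

```text
pics
{'t': 0.0, 'tcp_pos': array([0.29930152, 0.60435269, 0.23034595]), 'tool_rot': array([-3.13979566e+00,  1.08192363e-04,  2.68179386e+00]), 'contact_force': array([ 0.5141802 ,  0.08111125, -0.0134922 ]), 'grip_width': 0.08552818152878028}
top [('mtx', array([[510.01704688,   0.        , 313.51562876],
       [  0.        , 510.01704688, 200.60697897],
       [  0.        ,   0.        ,   1.        ]])), ('position', array([0.53491263, 0.05984244, 1.12626933])), ('attitude', array([-3.06158605, -0.00438049, -1.54595256]))]
side [('mtx', array([[488.14454675,   0.        , 307.520737  ],
       [  0.        , 488.14454675, 199.50659021],
       [  0.        ,   0.        ,   1.        ]])), ('position', array([ 0.45361732, -0.74418309,  0.71698182])), ('attitude', array([-2.24760069,  0.01701455, -0.21694088]))]
wrist [('mtx', array([[354.76736673,   0.        , 318.0542282 ],
       [  0.        , 354.76736673, 198.3763799 ],
       [  0.        ,   0.        ,   1.        ]])), ('tool_from_camera', array([[ 1.06061655e-03, -9.63797893e-01, -2.66631763e-01,
         6.71807986e-02],
       [ 9.99999408e-01,  9.57667050e-04,  5.16136714e-04,
         1.43871738e-04],
       [-2.42107022e-04, -2.66632153e-01,  9.63798338e-01,
        -1.41982804e-01],
       [ 0.00000000e+00,  0.00000000e+00,  0.00000000e+00,
         1.00000000e+00]]))]
```

View pics/top0.png

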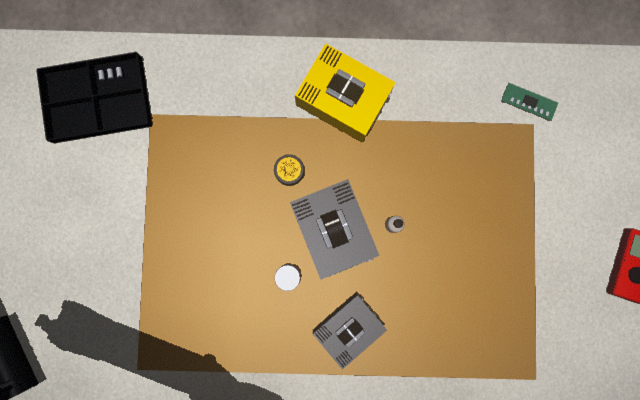

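View pics/side0.png

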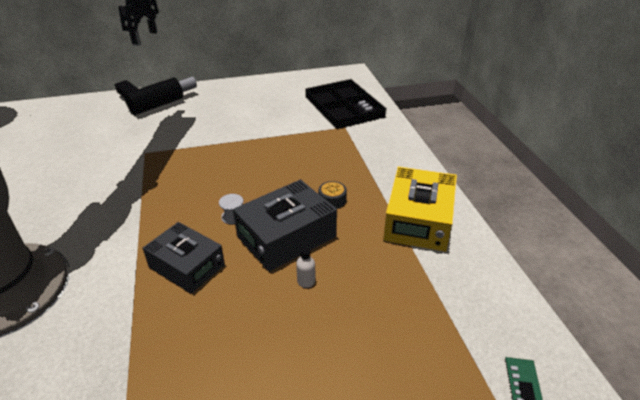

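The larger grey station is centred near (334,229) in the top view, with the spool at (288,277), the tin at (289,170) and the flux at (395,224). I'll crop in and measure next.

```bash
cat > h.py <<'E'
import numpy as np, cv2
from scipy.spatial.transform import Rotation as R
from rig import get_obs, imaging
def cam(n):
    o=get_obs(); c=imaging.read_camera(n)
    if n=='wrist':
        T=np.eye(4);T[:3,:3]=R.from_euler('xyz',o['tool_rot']).as_matrix();T[:3,3]=o['tcp_pos']
        T=T@c['tool_from_camera']
    else:
        T=np.eye(4);T[:3,:3]=R.from_euler('xyz',c['attitude']).as_matrix();T[:3,3]=c['position']
    return c['frame'][:,:,::-1].copy(),c['mtx'],T
def ray(px,K,T,z):
    d=T[:3,:3]@np.linalg.inv(K)@np.array([px[0],px[1],1.]); p=T[:3,3]
    return p+d*(z-p[2])/d[2]
def proj(P,K,T):
    q=K@(T[:3,:3].T@(np.asarray(P)-T[:3,3])); return q[:2]/q[2]
E
python3 - <<'E'
from h import *
f,K,T=cam('top')
cv2.imwrite('pics/topz.png',cv2.resize(f[165:295,260:420],None,fx=5,fy=5,interpolation=cv2.INTER_CUBIC)[:600,:800])
f2,K2,T2=cam('side')
cv2.imwrite('pics/sidez.png',cv2.resize(f2[160:300,210:370],None,fx=5,fy=5,interpolation=cv2.INTER_CUBIC)[:600,:800])
# white-ish small blobs near the wheel
hsv=cv2.cvtColor(f,cv2.COLOR_BGR2HSV)
m=((hsv[...,2]>150)&(hsv[...,1]<60)).astype(np.uint8); m[:200]=0;m[262:]=0;m[:,:312]=0;m[:,360:]=0
n,l,s,c=cv2.connectedComponentsWithStats(m)
for i in range(1,n): print(s[i],c[i],ray(c[i],K,T,.09))
# station outline: low-saturation
m=((hsv[...,1]<70)).astype(np.uint8); m[:178]=0;m[282:]=0;m[:,:280]=0;m[:,383:]=0
n,l,s,c=cv2.connectedComponentsWithStats(m)
i=1+np.argmax(s[1:,4]); print(s[i])
cs,_=cv2.findContours((l==i).astype(np.uint8),cv2.RETR_EXTERNAL,cv2.CHAIN_APPROX_NONE)
r=cv2.minAreaRect(cs[0]); b=cv2.boxPoints(r); print(b)
P=[ray(q,K,T,.08) for q in b]; P=np.array(P);print(P, P.mean(0)); 
for k in range(4):
    d=P[(k+1)%4]-P[k];print(np.linalg.norm(d),np.arctan2(d[1],d[0]))
E
```

```text
[338 211  13  28  85] [344.01176471 225.01176471] [ 0.56993413 -0.00578896  0.09      ]
[317 219  14  28 110] [323.67272727 232.62727273] [0.55346896 0.03515413 0.09      ]
[325 219  14   7  30] [331.76666667 222.06666667] [0.57529149 0.01921006 0.09      ]
[ 290  179   89  100 5022]
[[289.4138  202.03447]
 [348.03445 178.5862 ]
 [379.20688 256.5172 ]
 [320.5862  279.9655 ]]
[[ 0.61469476  0.10683729  0.08      ]
 [ 0.66630801 -0.01280914  0.08      ]
 [ 0.507809   -0.07955107  0.08      ]
 [ 0.45746274  0.03895557  0.08      ]] [0.56156863 0.01335816 0.08      ]
0.13030425095002135 -1.1635330089872649
0.17197796609538935 -2.7430407209850385
0.12875779904341356 1.9725306999718486
0.17125955684872962 0.4075568637928927
```

View pics/topz.png

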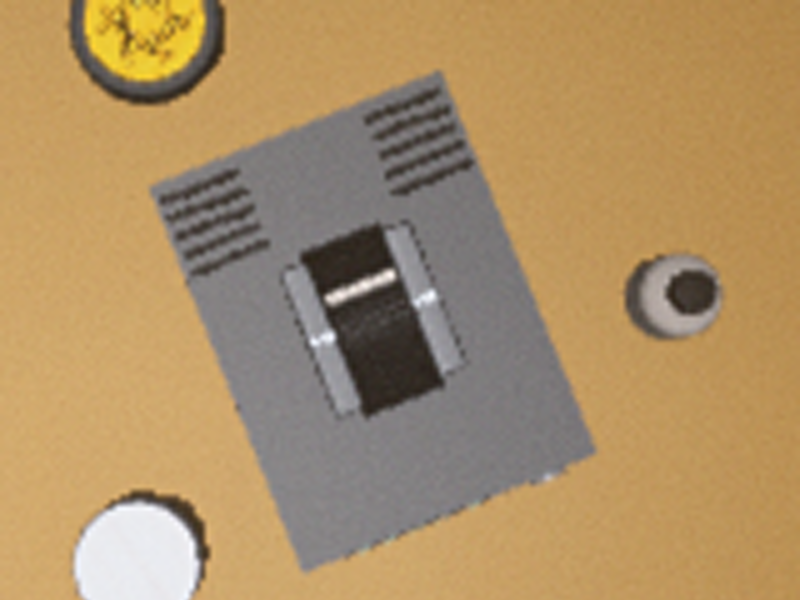

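View pics/sidez.png

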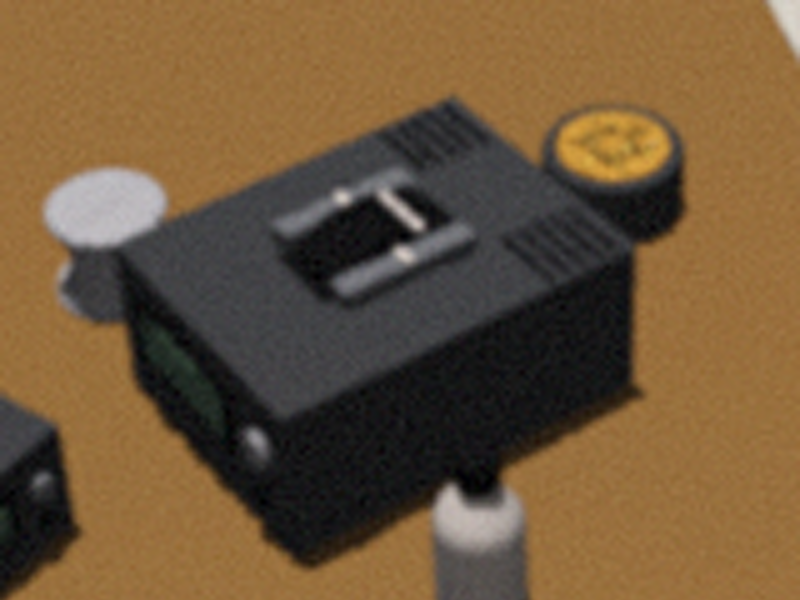

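The bar sits about 14.6 mm on the +x side of the pointers, so the wheel is one click off, at -0.349 rad. The measured top is 171 × 130 mm, which matches the given size. Station yaw is about 0.403 and the wheel top is about (0.5617, 0.0142). Next I'll work out the shift to a hover pose.

```bash
cat >> h.py <<'E'
C=np.array([.5617,.0142]); YAW=.403
def shift(sx,sy,z,yaw=YAW):
    "target in station coords (m) -> tool shift mm, turn"
    o=get_obs(); c,s=np.cos(YAW),np.sin(YAW)
    P=np.array([C[0]+c*sx-s*sy,C[1]+s*sx+c*sy,z])
    A=R.from_euler('xyz',o['tool_rot']); B=R.from_euler('xyz',[np.pi,0,yaw])
    print('shift',np.round(A.inv().apply(P-o['tcp_pos'])*1e3,2),'rot',np.round((A.inv()*B).as_rotvec(),4))
def st():
    o=get_obs();c,s=np.cos(YAW),np.sin(YAW); d=o['tcp_pos'][:2]-C
    f=o['contact_force']
    print('t',round(o['t'],2),'station xy mm',np.round([1e3*(c*d[0]+s*d[1]),1e3*(-s*d[0]+c*d[1])],2),'z',round(o['tcp_pos'][2]*1e3,2),'F st',np.round([c*f[0]+s*f[1],-s*f[0]+c*f[1],f[2]],2),'rot',np.round(o['tool_rot'],4),'w',round(o['grip_width'],4),'q',np.round(o['joint_pos'],2))
E
python3 -c "
from h import *
shift(.007,0,.16); st()"
```

```text
shift [-501.57 -407.41   71.21] rot [-3.0000e-04  9.0000e-04  2.2788e+00]
t 0.25 station xy mm [ -9.65 646.01] z 230.86 F st [-0.06  0.07 -0.35] rot [-3.1408e+00  1.0000e-04  2.6818e+00] w 0.0853 q [-1.22  0.48  0.02  1.56 -0.01  1.11 -0.08]
```

```bash
python3 -m inch '-501.6 -407.4 0 0 0 2.279 -1;-501.6 -407.4 0 0 0 2.279 -1;-501.6 -407.4 0 0 0 2.279 -1;-501.6 -407.4 0 0 0 2.279 -1;-501.6 -407.4 0 0 0 2.279 -1;-501.6 -407.4 0 0 0 2.279 -1;-501.6 -407.4 0 0 0 2.279 -1;-501.6 -407.4 0 0 0 2.279 -1' 30; python3 -c "
from h import *
shift(.007,0,.16); st()"
```

```text
t: 0.92
tcp_pos: [0.4386, 0.2998, 0.2315]
tool_rot: [3.141, -0.001, 1.676]
contact_force: [1.7, -0.2, 0.2]
grip_width: -0.0002
shift [-294.94   99.22   71.37] rot [-2.0000e-04 -6.0000e-04  1.2727e+00]
t 0.92 station xy mm [ -1.25 311.04] z 231.51 F st [ 1.48 -0.83  0.25] rot [ 3.1414e+00 -5.0000e-04  1.6757e+00] w -0.0002 q [-0.98  0.24  0.32  1.92 -0.09  1.   -0.52]
```

```bash
python3 -m inch '-294.9 99.2 50 0 0 1.273 -1;-294.9 99.2 50 0 0 1.273 -1;-294.9 99.2 50 0 0 1.273 -1;-294.9 99.2 50 0 0 1.273 -1;-294.9 99.2 50 0 0 1.273 -1;-294.9 99.2 50 0 0 1.273 -1;-294.9 99.2 50 0 0 1.273 -1;-294.9 99.2 50 0 0 1.273 -1'; python3 -c "
from h import *
shift(.007,0,.16); st()"
```

```text
t: 1.58
tcp_pos: [0.5704, 0.0144, 0.1812]
tool_rot: [3.139, 0.0, 0.671]
contact_force: [-0.1, 0.3, -0.0]
grip_width: 0.0
shift [-0.17 -3.44 21.21] rot [2.300e-03 1.000e-04 2.682e-01]
t 1.58 station xy mm [ 8.07 -3.23] z 181.22 F st [ 0.04  0.28 -0.04] rot [3.1394e+00 4.0000e-04 6.7120e-01] w 0.0 q [-0.61  0.41  0.61  1.89 -0.29  0.93 -0.76]
```

```bash
python3 -m inch '-0.2 -3.4 21 0 0 0.268 -1;-0.2 -3.4 21 0 0 0.268 -1;-0.2 -3.4 21 0 0 0.268 -1;-0.2 -3.4 21 0 0 0.268 -1;-0.2 -3.4 21 0 0 0.268 -1'; python3 - <<'E'
from h import *
st();shift(.007,0,.11)
for n in('wrist','top'):
    f,K,T=cam(n)
    if n=='wrist': cv2.imwrite('pics/w1.png',f)
    a=proj([C[0],C[1],.094],K,T);print(n,a)
    if n=='wrist':
        hsv=cv2.cvtColor(f,cv2.COLOR_BGR2HSV)
        m=((hsv[...,2]>150)&(hsv[...,1]<60)).astype(np.uint8)
        k,l,s,c=cv2.connectedComponentsWithStats(m)
        for i in range(1,k):
            if s[i][4]>25: print(s[i],c[i],ray(c[i],K,T,.0895))
E
```

```text
t: 2.0
tcp_pos: [0.5675, 0.0226, 0.1608]
tool_rot: [3.141, -0.001, 0.418]
contact_force: [0.4, -0.4, -0.2]
grip_width: 0.0003
t 2.0 station xy mm [8.62 5.49] z 160.76 F st [ 0.2  -0.57 -0.24] rot [ 3.1414e+00 -9.0000e-04  4.1800e-01] w 0.0003 q [-0.65  0.45  0.66  1.92 -0.35  0.89 -0.98]
shift [-1.75  5.45 50.76] rot [ 0.0002 -0.0009  0.015 ]
wrist [326.36819161 227.39767998]
[ 219   84  138  119 7276] [272.03545904 128.04549203] [0.60394431 0.06848197 0.0895    ]
[359  85  36  11 292] [378.27054795  89.8390411 ] [0.64885114 0.02077959 0.0895    ]
[376 102  21   8 115] [384.8173913  105.49565217] [0.64260079 0.01339758 0.0895    ]
[154 228  11  13  33] [158.60606061 233.60606061] [0.51269036 0.10988535 0.0895    ]
[ 464  236   47   41 1106] [483.33273056 253.09312839] [ 0.58565119 -0.08726881  0.0895    ]
[ 129  242   67   60 3151] [161.7331006  271.47286576] [0.48788504 0.1000439  0.0895    ]
[  0 374  26  24 311] [  8.23472669 384.48874598] [0.35562436 0.17491178 0.0895    ]
top [334.17504473 228.77460766]
```

View pics/w1.png

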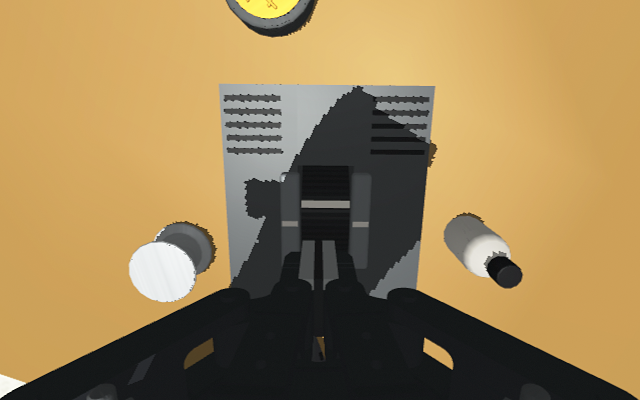

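The wrist view shows the white pointers at about (290,224) and (360,224) and the bar at (325,205). The shut fingertips are at about (320,243).

```bash
python3 - <<'E'
from h import *
f,K,T=cam('wrist')
for px in [(290,224),(360,224)]: print(px,ray(px,K,T,.0895))
p=(ray((290,224),K,T,.0895)+ray((360,224),K,T,.0895))/2; print(p, 'bar',ray((325,205),K,T,.0915))
cv2.imwrite('pics/w2.png',cv2.resize(f[150:300,230:430],None,fx=4,fy=4,interpolation=cv2.INTER_CUBIC))
st();shift(.007,0,.105)
E
```

```text
(290, 224) [0.55289201 0.0355049  0.0895    ]
(360, 224) [ 0.5709682  -0.00520855  0.0895    ]
[0.56193011 0.01514817 0.0895    ] bar [0.57394012 0.02059976 0.0915    ]
t 2.15 station xy mm [8.53 5.45] z 160.85 F st [ 0.16 -0.82  0.25] rot [-3.1414e+00 -1.1000e-03  4.1620e-01] w 0.0 q [-0.65  0.45  0.66  1.92 -0.35  0.89 -0.98]
shift [-1.67  5.43 55.85] rot [-0.0002 -0.0011  0.0132]
```

View pics/w2.png

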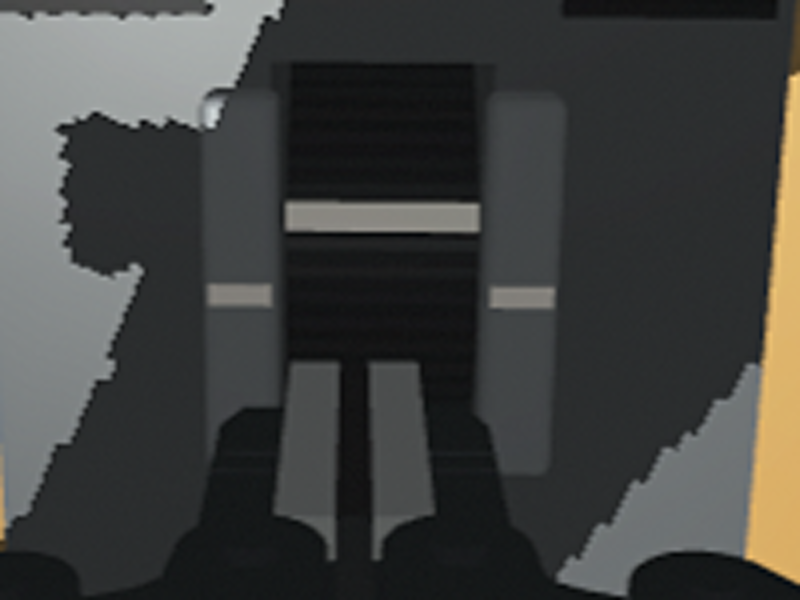

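The second view puts the centre within 1 mm of the first, and the bar 13.4 mm off, so one click is confirmed. Descending.

```bash
python3 -m inch '-1.7 4.9 20 0 0 0.013 -1;-1.7 4.9 40 0 0 0.013 -1;-1.7 4.9 50 0 0 0.013 -1;-1.7 4.9 57 0 0 0.013 -1;-1.7 4.9 59 0 0 0.013 -1;-1.7 4.9 59 0 0 0.013 -1;-1.7 4.9 59 0 0 0.013 -1'; python3 -c "
from h import *
st();shift(.007,0.0005,.094)"
```

```text
t: 2.73
tcp_pos: [0.568, 0.017, 0.102]
tool_rot: [3.141, -0.001, 0.401]
contact_force: [-0.2, -0.2, -0.4]
grip_width: -0.0002
t 2.73 station xy mm [6.94 0.12] z 101.95 F st [-0.29 -0.09 -0.36] rot [ 3.1414e+00 -1.0000e-03  4.0100e-01] w -0.0002 q [-0.6   0.53  0.61  1.96 -0.42  0.78 -0.92]
shift [ 0.05 -0.38  7.95] rot [ 0.0002 -0.001  -0.002 ]
```

Next, descend slowly to contact and watch the force.

```bash
python3 -m inch '0 0 2 0 0 0 -1;0 0 4 0 0 0 -1;0 0 5.5 0 0 0 -1;0 0 6.5 0 0 0 -1;0 0 7.5 0 0 0 -1;0 0 7.5 0 0 0 -1'; python3 -c "
from h import *
st()"; python3 -m inch '0 0 0.5 0 0 0 -1;0 0 1 0 0 0 -1;0 0 1 0 0 0 -1'; python3 -c "
from h import *
st()"
```

```text
t: 3.23
tcp_pos: [0.5675, 0.017, 0.0937]
tool_rot: [-3.142, 0.0, 0.401]
contact_force: [0.2, -0.5, 0.8]
grip_width: 0.0001
t 3.23 station xy mm [6.46 0.31] z 93.73 F st [-0.04 -0.49  0.76] rot [-3.1416  0.      0.4008] w 0.0001 q [-0.59  0.54  0.6   1.96 -0.43  0.77 -0.92]
t: 3.48
tcp_pos: [0.5677, 0.0171, 0.093]
tool_rot: [-3.141, -0.0, 0.401]
contact_force: [-1.4, 0.2, 3.4]
grip_width: 0.0001
t 3.48 station xy mm [6.62 0.28] z 93.0 F st [-1.23  0.77  3.45] rot [-3.1415e+00 -4.0000e-04  4.0070e-01] w 0.0001 q [-0.59  0.54  0.6   1.96 -0.43  0.77 -0.91]
```

Contact is at 93.7 mm, as expected. I'll press about 1.3 mm more to reach roughly 8 N.

```bash
python3 -m inch '0 0 0.6 0 0 0 -1;0 0 1.2 0 0 0 -1;0 0 1.2 0 0 0 -1;0 0 1.2 0 0 0 -1'; python3 -c "
from h import *
st()"
```

```text
t: 3.82
tcp_pos: [0.5679, 0.0171, 0.0921]
tool_rot: [-3.141, -0.001, 0.401]
contact_force: [-1.3, 1.6, 7.0]
grip_width: 0.0001
t 3.82 station xy mm [6.84 0.22] z 92.1 F st [-0.6   2.02  7.  ] rot [-3.1415e+00 -8.0000e-04  4.0070e-01] w 0.0001 q [-0.59  0.54  0.59  1.96 -0.43  0.76 -0.91]
```

```bash
python3 -m inch '-2 0 0 0 0 0 -1;-4 0 0 0 0 0 -1;-6 0 0 0 0 0 -1;-7.5 0 0 0 0 0 -1;-7.5 0 0 0 0 0 -1'; python3 -c "
from h import *
st()"
```

```text
t: 4.23
tcp_pos: [0.5612, 0.0142, 0.0922]
tool_rot: [3.142, -0.002, 0.401]
contact_force: [-1.2, 1.3, 6.1]
grip_width: 0.0004
t 4.23 station xy mm [-0.5   0.18] z 92.22 F st [-0.55  1.68  6.08] rot [ 3.1416e+00 -1.5000e-03  4.0060e-01] w 0.0004 q [-0.59  0.53  0.6   1.98 -0.43  0.76 -0.91]
```

```bash
python3 -m inch '-2 0 0 0 0 0 -1;-4 0 0 0 0 0 -1;-6 0 0 0 0 0 -1;-7 0 0 0 0 0 -1;-7 0 0 0 0 0 -1'; python3 - <<'E'
from h import *
st(); f,K,T=cam('wrist'); cv2.imwrite('pics/w3.png',cv2.resize(f[150:300,230:430],None,fx=4,fy=4,interpolation=cv2.INTER_CUBIC))
E
```

```text
t: 4.65
tcp_pos: [0.5548, 0.0114, 0.0922]
tool_rot: [3.142, -0.002, 0.401]
contact_force: [0.1, 1.1, 6.3]
grip_width: -0.0
t 4.65 station xy mm [-7.47  0.17] z 92.21 F st [0.54 0.93 6.34] rot [ 3.1415e+00 -1.6000e-03  4.0060e-01] w -0.0 q [-0.59  0.52  0.6   1.99 -0.43  0.75 -0.91]
```

View pics/w3.png

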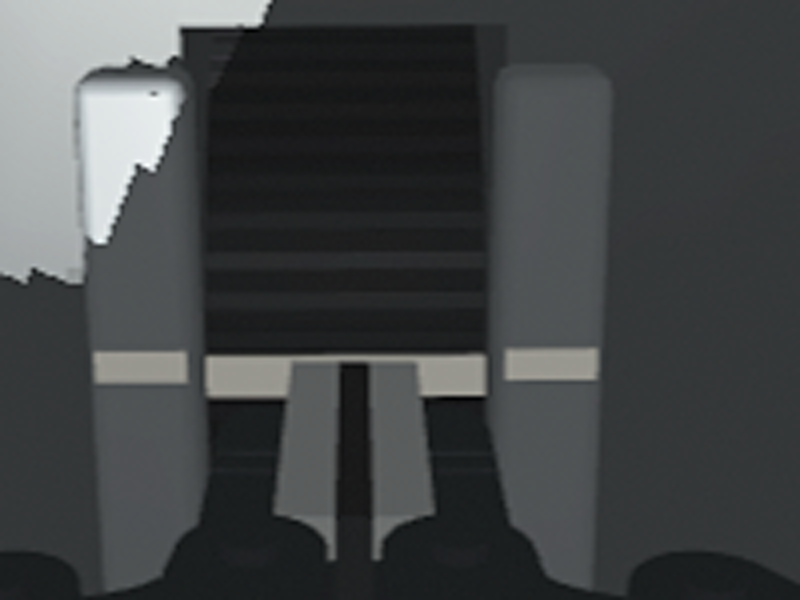

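The bar (zoom row 375) now lies between the pointers (zoom row 366). I'll lift straight up and check.

```bash
python3 -m inch '0 0 -2 0 0 0 -1;0 0 -6 0 0 0 -1;0 0 -20 0 0 0 -1;0 0 -45 0 0 0 -1;0 0 -80 0 0 0 -1;0 0 -100 0 0 0 -1;0 0 -100 0 0 0 -1;0 0 -100 0 0 0 -1'; python3 - <<'E'
from h import *
st(); f,K,T=cam('wrist'); cv2.imwrite('pics/w4.png',cv2.resize(f[150:300,230:430],None,fx=4,fy=4,interpolation=cv2.INTER_CUBIC))
f,K,T=cam('side'); cv2.imwrite('pics/s4.png',f)
E
```

```text
t: 5.37
tcp_pos: [0.5546, 0.0115, 0.1924]
tool_rot: [3.142, -0.002, 0.401]
contact_force: [-0.2, -0.5, -1.1]
grip_width: -0.0
t 5.37 station xy mm [-7.57  0.27] z 192.45 F st [-0.36 -0.38 -1.14] rot [ 3.1416e+00 -2.1000e-03  4.0100e-01] w -0.0 q [-0.68  0.38  0.7   1.92 -0.3   0.94 -1.01]
```

View pics/w4.png

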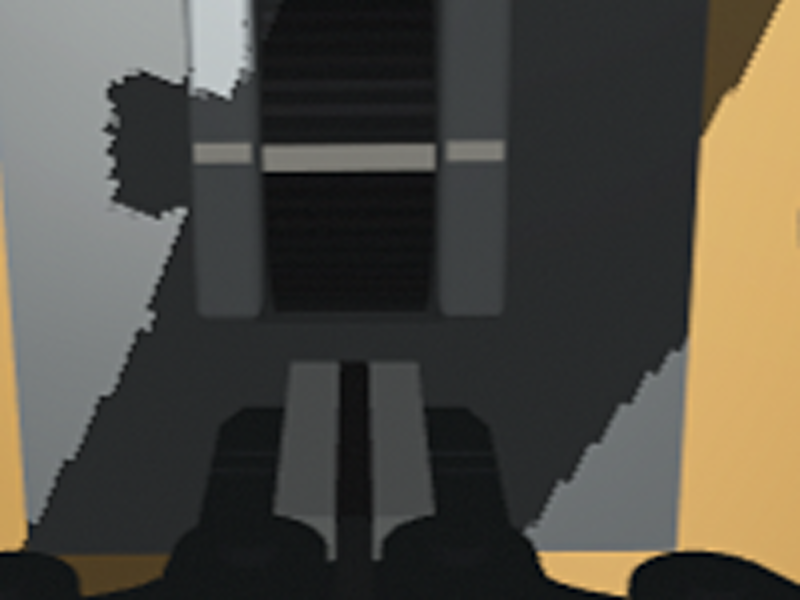

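View pics/s4.png

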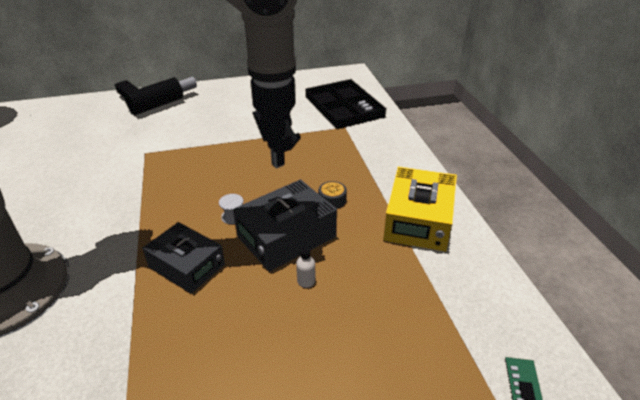

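The bar (zoom row 158) lines up with the pointers (row 152), and the station and bystanders look unmoved. I'll put numbers on both.

```bash
python3 - <<'E'
from h import *
f,K,T=cam('wrist'); X=np.array([np.cos(YAW),np.sin(YAW),0])
u=lambda x,y:(230+(x+.5)/4-.5,150+(y+.5)/4-.5)
b=ray(u(349,157.5),K,T,.094); p=(ray(u(222,153),K,T,.0895)+ray(u(475,150.5),K,T,.0895))/2
print('bar-pointer mm',1e3*(b-p)@X,'pointer mid',p)
a=cv2.imread('pics/side0.png');g=cam('side')[0]
for nm,(x0,y0,x1,y1) in dict(flux=(290,255,322,292),tin=(315,175,352,210),spool=(214,190,236,226),face=(300,205,342,262)).items():
    r=cv2.matchTemplate(g[y0-8:y1+8,x0-8:x1+8],a[y0:y1,x0:x1],cv2.TM_CCOEFF_NORMED); print(nm,cv2.minMaxLoc(r)[1],np.array(cv2.minMaxLoc(r)[3])-8)
E
```

```text
bar-pointer mm 0.07573481370496496 pointer mid [0.56060521 0.01551872 0.0895    ]
flux 0.8901890516281128 [0 0]
tin 0.9872094988822937 [0 0]
spool 0.9951502084732056 [0 0]
face 0.8479039669036865 [0 0]
```

```bash
python3 -c "
from rig import finish_job
print(finish_job())"
```

```text
the job is handed in; nothing more can be done
None
```

The heat wheel now sits in the click with its white bar at the top, and I have handed the job in; no verdict was reported.

- **Start:** the larger grey station's wheel was one click off. Two views put the bar 13.4 and 14.6 mm to the +x side of the pointers.
- **Stroke:** I rested the shut fingertips on the rim at 6–7 N, moved them level 14 mm towards the display side, then lifted straight up 100 mm.
- **Last checks:**
  - With the hand clear, the bar is 0.1 mm from the pointer line, so the wheel stayed in its click.
  - In the side view, the station, spool, flux and tin all show zero pixel shift from the first picture. The match is weaker for the flux and the station face (0.89 and 0.85), probably because the arm's shadow falls there.
  - The pointer midpoint reads within about 1.5 mm of where it was before the stroke, which is within calibration error.
  - The hand is about 10 cm above the wheel and touches nothing.
- **Time:** about 5.5 s of the 40 s allowed.

No check failed.

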